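# Pack out the pellet press with the block that fits

## Task

The ram of this small pellet press lifts the die only a few millimetres, so the space between the die and the upper anvil has to be packed out. Take out the thin block left there from the last job and lay it flat on the worktop; then, of the two other blocks, push the one that just fills the gap in between die and anvil, lengthwise from the front, square and centred on the die and fully home against the backstop. Leave the unused block lying flat on the worktop, and do not move the bottle, the beaker or the tape.

Things in the scene. Friction and masses are not known exactly. Their poses are not given: they have to be found in the camera images.
- press_seat (a point): Middle of the die's flat round top (66 mm across, 95 mm above the worktop), on the press's vertical axis. x points level from the open front of the press (on the side of the free worktop, to the robot's left) to its back; y to the press's left; z up. The press is fixed. A block's tail in front of the die has free space under it, down to the base. The gap lies between this top and the anvil hanging over it.
- press: The press; origin on the worktop below the seat, axes as at the seat. In mm from the origin: grey base x -70 to 90, y -100 to 100, 46 high, a gauge and a knob standing out 20 more in front; steel columns 22 across at y -78 and 78; pump lever along the left side, y 98 to 116, x 30 to 136, up to 62 high. The side of the big white instrument beside it lies along world y = 0.
- crosshead_front (a point): Middle of the lower front edge of the crosshead, the thick grey bar over the anvil: 215 mm above the worktop, 60 in front of the axis. The bar is 120 deep (60 either side of the axis), 200 wide, 30 thick, handwheel on top (111 across, up to 305 high). Its overhang leaves no room for an upright hand at the gap: hold a block by its tail, hand leaned back about 40 degrees.
- backstop (a point): Middle of the front face of the backstop, a dark steel plate 60 mm wide behind the die, from the base up to 125 mm above the worktop; the face is square to the press's x, 60 mm behind the axis. A block pushed home against it is centred on the die and stands out 27 mm in front of the anvil.
- long_anvil_face (a point): The long upper anvil (steel, 92 mm long, foot 66 mm across, its edges rounded 2 mm): middle of its flat lower face. Either anvil may be the one fitted over the die; the other hangs in the parking socket of a bracket (y -95 to -175, underside 215 high), 137 mm to the press's right. With the long anvil fitted the gap between die and anvil is 28 mm high. Fixed.
- short_anvil_face (a point): The short upper anvil (steel, 80 mm long, foot 66 mm across, its edges rounded 2 mm): middle of its flat lower face. Like the long one it is either fitted over the die or parked 137 mm to the press's right. With the short anvil fitted the gap is 40 mm high. Fixed.
- thin_block_mid (a point): The thin packing block: a plain aluminium bar 120 long x 44 wide x 18 mm thick, about 120 g, two dark hole marks on top. The point is its middle, half-way up; x along its length, y across, z up; both ends alike. At the start it lies loosely on the die, lengthwise (its x along the press's x to within 4 degrees), a little short of the backstop.
- medium_block_mid (a point): The medium packing block: a plain aluminium bar 120 long x 44 wide x 26 mm thick, about 180 g, two dark hole marks on top. The point is its middle, half-way up; x along its length, y across, z up; both ends alike. It starts on the worktop. It is the one for the 28 mm gap.
- thick_block_mid (a point): The thick packing block: a plain aluminium bar 120 long x 44 wide x 38 mm thick, about 260 g, two dark hole marks on top. The point is its middle, half-way up; x along its length, y across, z up; both ends alike. It starts on the worktop. It is the one for the 40 mm gap.
- bottle_mid (a point): A white reagent bottle with a blue cap, 48 across and 115 mm high, standing: the point is its middle, half-way up. Must stay where it is.
- beaker_mid (a point): A whitish plastic beaker, 66 across the rim and 76 mm high, standing: the point is its middle, half-way up. Must stay where it is.
- tape_mid (a point): A roll of black tape lying flat, 57 across and 19 mm high: the point is its middle. Must stay where it is.
There are look-alikes about, which are no part of the job. Leave any turquoise look-alike of the part that bears medium_block_mid alone.

How it is judged (in metres and radians):
On the way:
1. the thin block has been taken out of the press and lies flat on the worktop (height (world z) of thin_block_mid below 0.014 m and angle between thin_block_mid's own z axis and vertical below 0.06 rad), for 0.2 s.
At the end, for the whole second after the job is handed in: The block that fills the gap (medium under the long anvil, thick under the short one) lies on the die within 6 mm of the axis along the press and 8 mm across it, square to 0.1 rad; the thin block and the unused one lie flat on the worktop; all released and at rest (all of step 1 and linear speed of each of thin_block, medium_block, thick_block below 0.01 m/s and ((horizontal distance between long_anvil_face and press_seat below 0.03 m and x of medium_block_mid in the frame of press_seat between -0.006 and 0.006 m and y of medium_block_mid in the frame of press_seat between -0.008 and 0.008 m and z of medium_block_mid in the frame of press_seat between 0.008 and 0.018 m and angle between the x axis of medium_block_mid and the x axis of press_seat, either way round below 0.1 rad and height (world z) of thick_block_mid below 0.024 m and angle between thick_block_mid's own z axis and vertical below 0.06 rad) or (horizontal distance between short_anvil_face and press_seat below 0.03 m and x of thick_block_mid in the frame of press_seat between -0.006 and 0.006 m and y of thick_block_mid in the frame of press_seat between -0.008 and 0.008 m and z of thick_block_mid in the frame of press_seat between 0.014 and 0.024 m and angle between the x axis of thick_block_mid and the x axis of press_seat, either way round below 0.1 rad and height (world z) of medium_block_mid below 0.018 m and angle between medium_block_mid's own z axis and vertical below 0.06 rad))); the robot touches nothing.
It fails at once if the bottle is moved by more than 25 mm or tipped (distance of bottle_mid from where it was at the start of the episode above 0.025 m or angle between bottle_mid's own z axis and vertical above 0.35 rad).
It fails at once if the beaker is moved by more than 25 mm or tipped (distance of beaker_mid from where it was at the start of the episode above 0.025 m or angle between beaker_mid's own z axis and vertical above 0.35 rad).
It fails at once if the tape is moved by more than 25 mm or tipped (distance of tape_mid from where it was at the start of the episode above 0.025 m or angle between tape_mid's own z axis and vertical above 0.35 rad).
It also fails if it takes over 50 s, if anything falls off the work surface, if the arm or the gripper's body presses on something with over 40 N, if the wrist force passes 120 N, or if a joint passes its speed limit or range.

## Robot

A 6-joint arm with a two-finger parallel gripper is mounted at the origin on a cart in front of the work surface, level with it; the furniture and walls round the work are solid. World frame = base frame: x ahead of the robot, y to its left, z up, the work surface at z = 0. Lengths are in mm, angles in rad, forces in N, time in s.
With the tool pointing down it reaches from about 400 to 925 mm from the base axis. Payload 12.5 kg.
Tool frame: the origin (TCP) lies at the centre of the arm's flange, where the gripper is bolted on; the fingertips stand 190 mm ahead of it and the grasp point (between the pads) lies 171 mm ahead of it; z points along the fingers, y is the line along which they close (so a half turn about z gives the same grasp; the last joint's range is limited). The gripper opens to 95 mm and grips with 3 to 60 N. Pads are 20 mm wide; open, the fingers measure 119 mm over their backs; the gripper's body (75 mm by 180 mm) begins 59 mm behind the grasp point.
Start: joints at [1.022, 0.491, 1.559, -0, 1.092, -0.106], TCP at [267.772, 564.733, 404.761] pointing down, gripper open.
Joint ranges: [-3.1, 3.1], [-0.84, 2.19], [0.05, 2.79], [-1.13, 4.28], [0.06, 2.93], [-2.69, 2.69]. Speed limits (rad/s): [2.22, 2.22, 2.79, 3.14, 3.14, 3.14].

## Interface

Orientations are given as [roll, pitch, yaw] about the fixed x, y, z axes, in that order (R = Rz(yaw) Ry(pitch) Rx(roll)).
In Python, from cell import env, read_camera, search_frame, cut_out gives the robot as it stands. The module is installed in compiled form; this text tells all that it offers.
- The arm moves only by the tool move_arm, never from a script. Its argument "commands" is a list of rows, each a list of 3 entries, a list of its own where there are three numbers: the shift along the world's x, y, z normalised to -1 to 1, where 1 is 0.03 m, then the turn about the world's z normalised to -1 to 1, where 1 is 0.08 rad, then the opening, from -1 (shut) to 1 (fully open), so that 0 is half open. A call has 1 to 20 rows; each row shifts and turns the commanded pose from where the row before left it; what a row does not reach is not made up. A row lasts 1/12 s, in which the tool goes at most 41.7 mm and 7.16 degrees, less where a joint would pass 70% of its speed; a pose out of reach is approached as far as the arm can. A call with a number of a shift or a turn outside -1 to 1 is refused whole. A call with a gripper value outside its range is refused whole. The fingers move at their own pace and stop on an object; the grip force is fixed at half the most. Time passes only in rows, so rows that do not move let the fingers close. It gives the time, the measured TCP pose, the force, the opening and the grip force at its end, in the units of the state.
- env.state(): the state, without advancing time (a new reading comes with each control period).
- read_camera(name): name is "scene" or "top"; returns a dict with "image" (384x512x3 uint8, red, green, blue), "fx", "fy", "cx", "cy" (pixels), "rvec" (rotation vector, rad) and "tvec" (3), from world to camera coordinates, as OpenCV has them. Camera axes: x right, y down, z forward; pixel columns grow to the right and rows downward; lengths in mm; the calibration is good to about 2 mm. A picture is of the moment at which its call begins. There is no depth.
- env.job_done(): hands the job in; it is judged then, once.
Trained networks look in a picture, given as the dict that the camera call returned (one of the last four; its "shot" number tells which), for a name from the list of things; names that differ only in an ending like _2 or _b are one class to them, and where a whole thing is asked for, a point or a joint stands for the part that bears it (a point fixed in the world has none). Each returns a list of dicts, best first, with "confidence" (0 to 1); they miss things now and then, are a little off and sometimes report something else, mostly with a low value. They report only what shows in the picture. A call takes as long as a camera call. They do not tell look-alikes from the thing itself.
- search_frame(thing, picture): "at" ([column, row] in pixels, amid what is visible of it).
- cut_out(thing, picture): "region" (384x512 bool, what is visible of it) and "at" ([column, row] in pixels, amid what is visible of it).
The state is a dict: "t": time; "joints": joint angles; "qvel": joint speeds; "tau": joint torques, N m; "eef_pos": TCP position; "tcp_rot": TCP orientation; "ft_force": force on the tool from outside, world axes, zero at the start; "moment": the same for the moment, N m; "opening": opening from 0.0 (shut) to 1.0 (fully open); "grip_force": force on a finger pad.
Only numpy, scipy, OpenCV 4.12 (cv2) and the standard library are available. Lean on these libraries where they do the work, as an engineer would, in place of code of your own. Each camera call takes 0.05 s, during which the arm holds its last target. There are 200 camera calls.

## Working session

There is one attempt and no reset: what is moved stays moved. The work goes in short steps, Python scripts to look and compute and a tool call to move; the robot and the scene stay as the last step left them, time stands still between calls to the robot, and variables do not carry over. Pictures are saved under pics/ and viewed, at most 10 in all, crops included, and the job is handed in when it is done.

Besides the shell and the picture viewer there is one more tool, called after "Call:" by a JSON object that holds its "api" and its "payload". move_arm: Moves the arm, as the interface text tells. Its arguments: {"type":"object","properties":{"commands":{"type":"array","items":{"type":"array"}}},"required":["commands"]}

```bash
mkdir -p pics; cat > h.py <<'E'
import numpy as np, cv2
from cell import env, read_camera, search_frame, cut_out
def KR(p):
    K=np.array([[p['fx'],0,p['cx']],[0,p['fy'],p['cy']],[0,0,1.]]);R,_=cv2.Rodrigues(np.array(p['rvec'],float));return K,R,np.array(p['tvec'],float).ravel()
def onz(p,uv,z):
    K,R,t=KR(p);d=R.T@np.linalg.solve(K,[uv[0],uv[1],1]);c=-R.T@t;return c+d*(z-c[2])/d[2]
def proj(p,X):
    K,R,t=KR(p);q=(K@(R@np.atleast_2d(X).T+t[:,None])).T;return q[:,:2]/q[:,2:]
def save(p,name,crop=None,f=1):
    im=p['image'][:,:,::-1]
    if crop: a,b,c,d=crop; im=im[b:d,a:c]
    cv2.imwrite('pics/'+name,cv2.resize(im,None,fx=f,fy=f,interpolation=cv2.INTER_CUBIC))
def tri(ps,uvs):
    A=[];b=[]
    for p,uv in zip(ps,uvs):
        K,R,t=KR(p);d=R.T@np.linalg.solve(K,[uv[0],uv[1],1]);d/=np.linalg.norm(d);P=np.eye(3)-np.outer(d,d);A.append(P);b.append(P@(-R.T@t))
    return np.linalg.solve(sum(A),sum(b))
E
python3 - <<'E'
from h import *
np.set_printoptions(precision=1,suppress=True)
s=read_camera('scene');t=read_camera('top')
im=np.vstack([s['image'],t['image']])[:,:,::-1]
save(s,'s0.png',f=1.5);save(t,'t0.png',f=1.5)
for p,n in((s,'scene'),(t,'top')):
    K,R,tt=KR(p);print(n,'cam',-R.T@tt,'fwd',R[2],p['fx'])
for n,z in dict(press_seat=95,crosshead_front=215,backstop=100,long_anvil_face=123,short_anvil_face=135,thin_block_mid=104,medium_block_mid=13,thick_block_mid=19,bottle_mid=57,beaker_mid=38,tape_mid=10).items():
    for p,c in((s,'S'),(t,'T')):
        for r in search_frame(n,p)[:3]: print(n,c,np.round(r['at']),round(r['confidence'],2),onz(p,r['at'],z)[:2])
E
```

```text
scene cam [ 480.1 1142.7  808.3] fwd [ 0.  -0.8 -0.6] 454.13292118873477
top cam [ -5.1 543.5 851.6] fwd [ 0.6 -0.2 -0.8] 349.1321063923274
press_seat S [191. 158.] 0.71 [711.7  87.4]
press_seat S [285. 175.] 0.3 [448.5 161.9]
press_seat T [260. 116.] 0.56 [837.1 159.9]
crosshead_front S [189. 164.] 0.97 [673.6 288.4]
crosshead_front S [242. 152.] 0.38 [555.  238.4]
crosshead_front S [208. 258.] 0.29 [593.7 583.4]
crosshead_front T [258. 111.] 0.58 [725.8 216.3]
backstop T [258. 116.] 0.93 [834.9 168.5]
long_anvil_face S [195. 173.] 0.65 [682.3 198.5]
long_anvil_face S [257. 280.] 0.43 [507.8 552.6]
long_anvil_face T [259. 113.] 0.55 [823.5 167.5]
short_anvil_face S [241. 153.] 0.97 [566.1 118. ]
short_anvil_face S [192. 161.] 0.26 [694.4 161.6]
thin_block_mid S [205. 190.] 0.57 [652.3 244. ]
medium_block_mid S [258. 281.] 0.95 [511.5 459.1]
medium_block_mid S [327. 335.] 0.91 [367.2 597.9]
medium_block_mid S [192. 158.] 0.18 [734.8 -33.4]
medium_block_mid T [176. 306.] 0.93 [361.5 598.9]
thick_block_mid S [305. 240.] 0.98 [398.3 331.6]
thick_block_mid T [270. 260.] 0.63 [377.9 339.2]
bottle_mid S [210. 258.] 0.88 [620.3 434.1]
bottle_mid S [255. 279.] 0.28 [516.4 492.3]
beaker_mid S [288. 175.] 0.66 [437.7  82.4]
tape_mid S [342. 222.] 0.75 [298.5 250.3]
tape_mid T [314. 269.] 0.54 [311.4 243.5]
```

View pics/s0.png

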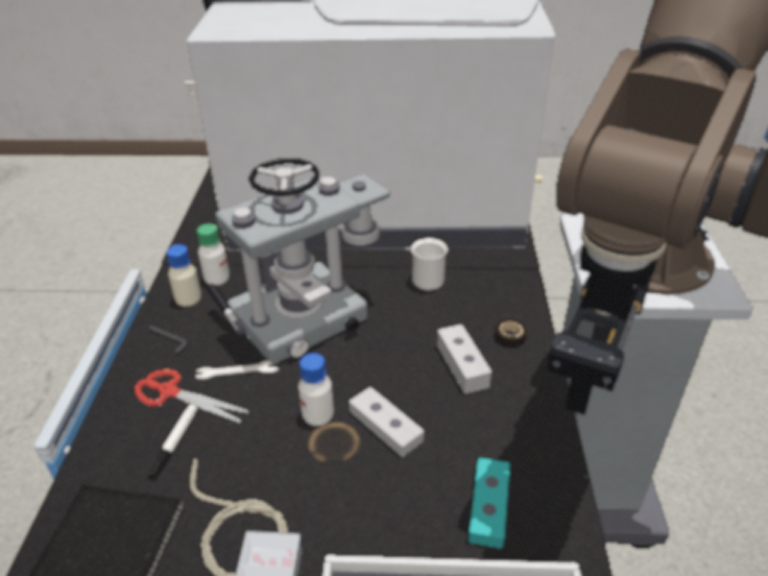

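View pics/t0.png

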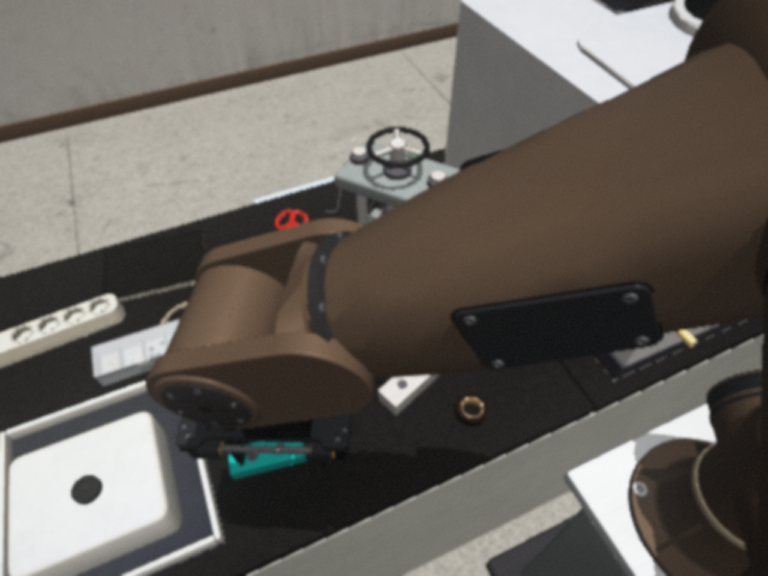

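```bash
python3 - <<'E'
from h import *
p=read_camera('scene')
save(p,'c1.png',(140,105,270,245),4.2)
E
```

```text
(no output)
```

View pics/c1.png

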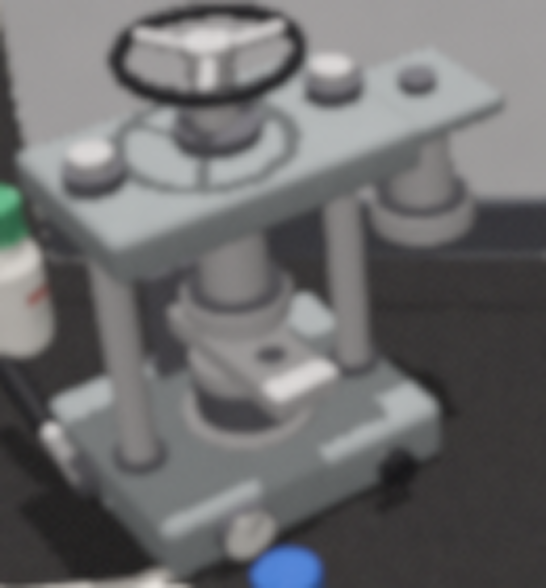

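```bash
cat >> h.py <<'E'
def P2W(q,X):
    c,s=np.cos(q[2]),np.sin(q[2]);X=np.atleast_2d(X).astype(float);return np.c_[q[0]+c*X[:,0]-s*X[:,1],q[1]+s*X[:,0]+c*X[:,1],X[:,2]]
E
python3 - <<'E'
from h import *
from scipy.optimize import least_squares
np.set_printoptions(precision=1,suppress=True)
p=read_camera('scene')
F=[((0,78,46),(138,458)),((0,-78,46),(355,368)),((-60,100,245),(118,252)),((60,100,245),(22,160)),((-60,100,215),(120,280)),((-70,100,46),(163,532)),((-70,-100,46),(440,408))]
X=np.array([f[0] for f in F]);U=np.array([f[1] for f in F])/4.2+[140,105]
r=least_squares(lambda q:(proj(p,P2W(q,X))-U).ravel(),[690,175,-1.14],loss='soft_l1')
q=r.x;print(q[:2],q[2]);print(proj(p,P2W(q,X))-U)
np.save('q.npy',q)
im=p['image'][:,:,::-1].copy();f=4.2
im=cv2.resize(im[105:245,140:270],None,fx=f,fy=f,interpolation=cv2.INTER_CUBIC)
def circ(x,y,z,r,col):
    a=np.linspace(0,2*np.pi,60);c=(proj(p,P2W(q,np.c_[x+r*np.cos(a),y+r*np.sin(a),0*a+z]))-[140,105])*f;cv2.polylines(im,[c.astype(int)],True,col,1)
circ(0,0,95,33,(0,0,255));circ(0,0,123,33,(0,255,0));circ(0,0,135,33,(255,0,0))
circ(0,-137,123,33,(0,255,0));circ(0,-137,135,33,(255,0,0))
def poly(L,col):
    c=(proj(p,P2W(q,L))-[140,105])*f;cv2.polylines(im,[c.astype(int)],True,col,1)
for z in (215,245): poly([(-60,-100,z),(-60,100,z),(60,100,z),(60,-100,z)],(0,255,255))
poly([(-70,-100,46),(-70,100,46),(90,100,46),(90,-100,46)],(255,0,255))
cv2.imwrite('pics/c2.png',im)
s=env.state();print(s)
E
```

```text
[671.8 224.4] -0.9012169673973726
[[ 0.9  0.3]
 [ 0.2 -0.9]
 [-1.5 -1. ]
 [-2.4 -2.2]
 [-0.2  3.5]
 [ 0.6  1.3]
 [ 1.4 -0.4]]
{'t': 1.3, 'joints': array([ 1. ,  0.5,  1.6,  0. ,  1.1, -0.1]), 'qvel': array([-0.,  0., -0., -0.,  0.,  0.]), 'tau': array([ -0. , -61.2, -25.8,   0.1,   0. ,  -0. ]), 'eef_pos': array([267.8, 564.7, 404.8]), 'tcp_rot': array([3.1, 0. , 2.7]), 'ft_force': array([0. , 0.1, 0.2]), 'moment': array([ 0.,  0., -0.]), 'grip_force': 0.0, 'opening': 1.0002451603928733}
```

View pics/c2.png

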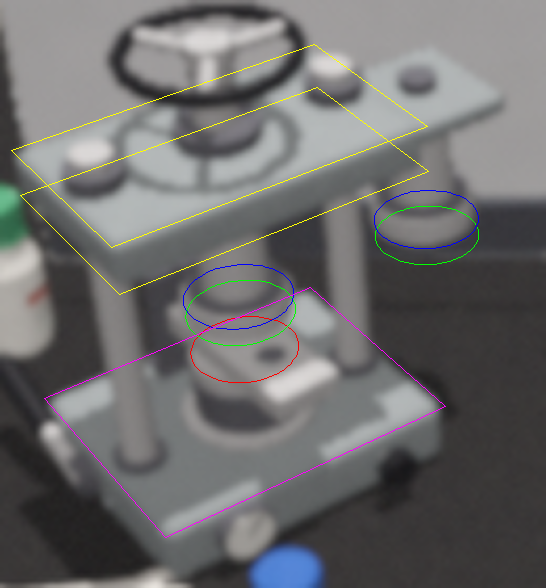

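Call:
{"api": "move_arm", "payload": {"commands": [[[0.43, 0.9, 0.3], 0, 1], [[0.43, 0.9, 0.3], 0, 1], [[0.43, 0.9, 0.3], 0, 1], [[0.43, 0.9, 0.3], 0, 1], [[0.43, 0.9, 0.3], 0, 1], [[0.43, 0.9, 0.3], 0, 1], [[0.43, 0.9, 0.3], 0, 1], [[0.43, 0.9, 0.3], 0, 1], [[0.43, 0.9, 0.3], 0, 1], [[0.43, 0.9, 0.3], 0, 1]]}}

```text
t: 2.13
eef_pos: [390.0, 820.1, 490.0]
tcp_rot: [3.141, 0.0, 2.699]
ft_force: [-1.5, 0.5, -0.0]
opening: 0.996
grip_force: 0.0
```

Call:
{"api": "move_arm", "payload": {"commands": [[[0.43, 0.9, 0.3], 0, 1], [[0.43, 0.9, 0.3], 0, 1], [[0.43, 0.9, 0.3], 0, 1], [[0.43, 0.9, 0.3], 0, 1], [[0, 0, 0], 0, 1]]}}

```text
t: 2.55
eef_pos: [399.9, 840.1, 492.6]
tcp_rot: [3.081, 0.0, 2.699]
ft_force: [-0.1, -0.6, 0.8]
opening: 0.998
grip_force: 0.0
```

```bash
python3 -c "
from h import *
s=env.state();print(s['joints'],s['eef_pos'],s['tcp_rot'])"
```

```text
[ 1.05525013  1.11984481  0.04739126  0.00431757  1.91352502 -0.07113002] [399.89886565 840.05158161 492.58628056] [3.08062950e+00 3.60161139e-04 2.69874017e+00]
```

Call:
{"api": "move_arm", "payload": {"commands": [[[0.43, 0.9, 0], 0, 1], [[0.43, 0.9, 0], 0, 1], [[0, 0, 0], 0, 1]]}}

```text
t: 2.8
eef_pos: [404.1, 848.8, 474.5]
tcp_rot: [3.05, 0.0, 2.699]
ft_force: [-0.4, -0.9, -0.5]
opening: 1.003
grip_force: 0.0
```

Call:
{"api": "move_arm", "payload": {"commands": [[[-0.43, -0.9, 0], 0, 1], [[-0.43, -0.9, 0], 0, 1], [[0, 0, 0], 0, 1]]}}

```text
t: 3.05
eef_pos: [391.4, 821.7, 475.5]
tcp_rot: [3.059, -0.0, 2.699]
ft_force: [-0.2, 1.4, -0.1]
opening: 0.999
grip_force: 0.0
```

```bash
python3 -c "
from h import *
s=env.state();print(s['joints'],s['eef_pos'],s['tcp_rot'])"
```

```text
[ 1.05320641  0.98639525  0.39140065  0.00640787  1.68180409 -0.07397552] [391.42173249 821.71036748 475.47973318] [ 3.05935614e+00 -2.18353394e-04  2.69895833e+00]
```

Call:
{"api": "move_arm", "payload": {"commands": [[[0, 0, 0], 1, 1], [[0, 0, 0], 1, 1], [[0, 0, 0], 1, 1], [[0, 0, 0], 1, 1], [[0, 0, 0], 1, 1], [[0, 0, 0], 1, 1], [[0, 0, 0], 1, 1], [[0, 0, 0], 1, 1], [[0, 0, 0], 1, 1], [[0, 0, 0], 1, 1], [[0, 0, 0], 1, 1], [[0, 0, 0], 1, 1], [[0, 0, 0], 1, 1], [[0, 0, 0], 1, 1], [[0, 0, 0], 1, 1], [[0, 0, 0], 1, 1], [[0, 0, 0], 1, 1], [[0, 0, 0], 1, 1], [[0, 0, 0], 1, 1], [[0.2, 0.4, 0.2], 1, 1]]}}

```text
t: 4.72
eef_pos: [397.4, 833.6, 481.3]
tcp_rot: [3.054, -0.004, -1.994]
ft_force: [0.6, 1.2, -0.2]
opening: 0.994
grip_force: 0.0
```

Call:
{"api": "move_arm", "payload": {"commands": [[[0.43, 0.9, 0.4], 1, 1], [[0.43, 0.9, 0.4], 0, 1], [[0.43, 0.9, 0.4], 0, 1], [[0.43, 0.9, 0.4], 0, 1], [[0.43, 0.9, 0.4], 0, 1], [[0.43, 0.9, 0.4], 0, 1], [[0.43, 0.9, 0.4], 0, 1], [[0.43, 0.9, 0.4], 0, 1]]}}

```text
t: 5.38
eef_pos: [402.5, 845.6, 494.7]
tcp_rot: [3.064, 0.149, -1.931]
ft_force: [0.4, 0.6, -0.3]
opening: 0.995
grip_force: 0.0
```

```bash
cat >> h.py <<'E'
def RT(r):
    from scipy.spatial.transform import Rotation as Ro
    return Ro.from_euler('xyz',r).as_matrix()
def st():
    s=env.state();R=RT(s['tcp_rot']);z=R[:,2];y=R[:,1]
    print('t',round(s['t'],2),'q',np.round(s['joints'],3),'tcp',np.round(s['eef_pos'],1),'grasp',np.round(s['eef_pos']+171*z,1),'tip',np.round(s['eef_pos']+190*z,1),
     'tilt',round(np.arccos(-z[2]),3),'az',round(np.arctan2(z[1],z[0]),3),'ydir',np.round(y,3),'yaz',round(np.arctan2(y[1],y[0]),3),'F',np.round(s['ft_force'],1),'op',round(s['opening']*95,1),'gf',s['grip_force'])
    return s
E
python3 -c "
from h import *
st()"
```

```text
t 5.38 q [ 1.047  1.119  0.047  0.105  1.839 -1.705] tcp [402.5 845.6 494.7] grasp [398.9 874.  326.2] tip [398.5 877.2 307.4] tilt 0.168 az 1.694 ydir [-0.937  0.341  0.077] yaz 2.793 F [ 0.4  0.6 -0.3] op 94.5 gf 0.0
```

Call:
{"api": "move_arm", "payload": {"commands": [[[0.5, 1, 0.5], 1, 1], [[0.5, 1, 0.5], 1, 1], [[0.5, 1, 0.5], 0, 1], [[0.5, 1, 0.5], 0, 1], [[0.5, 1, 0.5], 0, 1], [[0.5, 1, 0.5], 0, 1], [[0.5, 1, 0.5], 0, 1], [[0.5, 1, 0.5], 0, 1], [[0.5, 1, 0.5], 0, 1], [[0.5, 1, 0.5], 0, 1], [[0.5, 1, 0.5], 0, 1], [[0.5, 1, 0.5], 0, 1]]}}

```text
t: 6.38
eef_pos: [411.2, 855.2, 516.3]
tcp_rot: [3.117, 0.403, -1.784]
ft_force: [-0.3, -0.2, 0.3]
opening: 1.002
grip_force: 0.0
```

```bash
python3 -c "
from h import *
st()"
```

```text
t 6.38 q [ 1.041  1.101  0.047  0.146  1.614 -1.858] tcp [411.2 855.2 516.3] grasp [421.2 921.7 359. ] tip [422.4 929.1 341.6] tilt 0.404 az 1.42 ydir [-0.979  0.202  0.023] yaz 2.938 F [-0.3 -0.2  0.3] op 95.2 gf 0.0
```

Call:
{"api": "move_arm", "payload": {"commands": [[[0.5, 1, 0.5], -1, 1], [[0.5, 1, 0.5], 0, 1], [[0.5, 1, 0.5], 0, 1], [[0.5, 1, 0.5], 0, 1], [[0.5, 1, 0.5], 0, 1], [[0.5, 1, 0.5], 0, 1], [[0.5, 1, 0.5], 0, 1], [[0.5, 1, 0.5], 0, 1], [[0.5, 1, 0.5], 0, 1], [[0.5, 1, 0.5], 0, 1], [[0.5, 1, 0.5], 0, 1], [[0.5, 1, 0.5], 0, 1], [[0.5, 1, 0.5], 0, 1], [[0.5, 1, 0.5], 0, 1]]}}

```text
t: 7.55
eef_pos: [423.4, 874.7, 526.1]
tcp_rot: [-3.122, 0.702, -1.865]
ft_force: [-0.1, 0.0, 0.1]
opening: 1.003
grip_force: 0.0
```

```bash
python3 -c "
from h import *
st()"
```

```text
t 7.55 q [ 1.041  1.104  0.048  0.137  1.299 -1.788] tcp [423.4 874.7 526.1] grasp [458.7 979.4 395.6] tip [462.6 991.1 381.1] tilt 0.703 az 1.245 ydir [-0.953  0.303 -0.015] yaz 2.834 F [-0.1  0.   0.1] op 95.3 gf 0.0
```

```bash
python3 - <<'E'
from h import *
np.set_printoptions(precision=1,suppress=True)
q=np.load('q.npy')
def toP(w):
    c,s=np.cos(q[2]),np.sin(q[2]);d=np.array(w)[:2]-q[:2];return np.array([c*d[0]+s*d[1],-s*d[0]+c*d[1]])
s=read_camera('scene');t=read_camera('top')
save(t,'t1.png',f=1.5)
for a in [(258,380),(332,360)]:
    print('thin tail top corner',toP(onz(s,np.array(a)/4.2+[140,105],113)))
print('hole',toP(onz(s,np.array((270,353))/4.2+[140,105],113)))
for n,z in dict(thin_block_mid=113,medium_block_mid=20,bottle_mid=57,thick_block_mid=30).items():
    for p,c in((s,'S'),(t,'T')):
        for r in cut_out(n,p)[:2]:
            m=r['region'];cn=max(cv2.findContours(m.astype('uint8'),0,2)[0],key=cv2.contourArea)
            b=cv2.boundingRect(cn);print(n,c,round(r['confidence'],2),r['at'],onz(p,r['at'],z)[:2],toP(onz(p,r['at'],z)),b)
            if 'bottle' in n: print(' base',onz(p,(b[0]+b[2]/2,b[1]+b[3]),0))
            if 'medium' in n or 'thick' in n: print(m.sum(),[onz(p,(u),z)[:2] for u in cv2.approxPolyDP(cn,3,True)[:,0]], cv2.approxPolyDP(cn,3,True)[:,0].tolist())
E
```

```text
thin tail top corner [-51.6  19.7]
thin tail top corner [-61.7 -25.2]
hole [-33.7   0.7]
thin_block_mid S 0.56 [205.1, 194.8] [646.5 274.2] [-54.8  11.1] (180, 178, 40, 27)
thin_block_mid T 0.62 [254.2, 162.6] [635.  268.8] [-57.7  -1.3] (247, 152, 22, 19)
medium_block_mid S 0.72 [250.8, 275.6] [527.3 450.2] [-266.7   26.8] (233, 258, 37, 43)
833 [array([543.6, 395.8]), array([568.9, 437.5]), array([497.7, 518.5]), array([485.8, 453.1])] [[245, 258], [233, 271], [263, 300], [269, 277]]
medium_block_mid T 0.68 [157.9, 303.5] [383.  637.3] [-503.    29.8] (153, 295, 17, 24)
260 [array([392.9, 607. ]), array([396.5, 646.2]), array([350.4, 650. ]), array([349.3, 635.8])] [[169, 295], [153, 300], [156, 318], [162, 316]]
bottle_mid S 0.73 [205.9, 261.4] [628.  443.8] [-199.3  101.8] (199, 236, 23, 48)
 base [619.8 460.6  -0. ]
bottle_mid T 0.41 [200.1, 182.2] [677.  427.3] [-155.9  130. ] (196, 180, 10, 7)
 base [705.8 422.6   0. ]
thick_block_mid S 0.47 [297.0, 238.8] [419.2 337.5] [-245.5 -127.9] (292, 219, 13, 28)
148 [array([416.8, 264.5]), array([430.6, 306.3]), array([408., 362.]), array([402.1, 337.7]), array([423. , 302.4])] [[297, 219], [292, 230], [302, 246], [304, 239], [295, 229]]
thick_block_mid T 0.78 [285.9, 245.1] [395.1 283. ] [-217.7 -180.6] (280, 233, 15, 27)
268 [array([430.9, 270.5]), array([364.6, 315.8]), array([378.4, 267.4]), array([397.4, 257.4])] [[284, 233], [280, 259], [294, 248], [294, 241]]
```

View pics/t1.png

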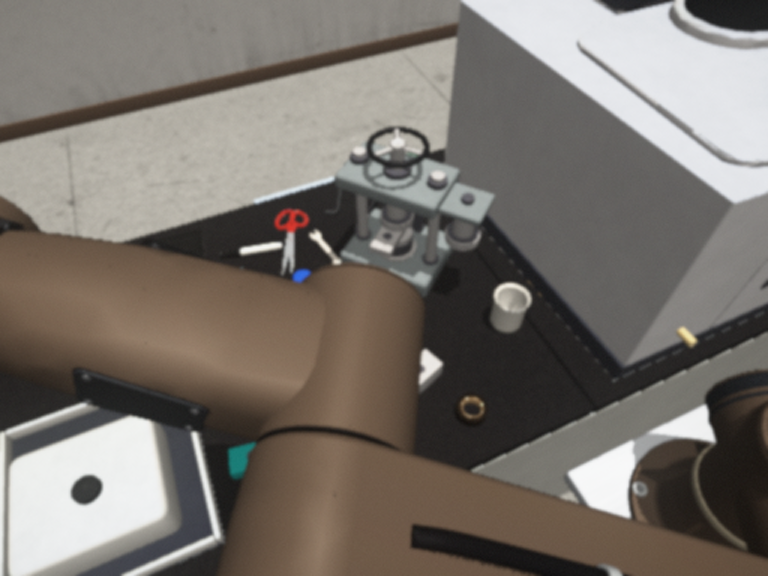

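```bash
python3 - <<'E'
from h import *
q=np.load('q.npy');p=read_camera('top')
f=6;o=np.array([215,75]);im=cv2.resize(p['image'][75:200,215:345,::-1],None,fx=f,fy=f,interpolation=cv2.INTER_CUBIC)[:600]
im=im[:, :780].copy()
print(im.shape)
def poly(L,col):
    c=(proj(p,P2W(q,L))-o)*f+f/2;cv2.polylines(im,[c.astype(int)],True,col,1)
poly([(-60,-100,245),(-60,100,245),(60,100,245),(60,-100,245)],(0,255,255))
poly([(-70,-100,46),(-70,100,46),(90,100,46),(90,-100,46)],(255,0,255))
poly([(-66,-22,113),(-66,22,113),(54,22,113),(54,-22,113)],(0,255,0))
poly([(-66,-22,113),(-66,22,113),(-66,22,95),(-66,-22,95)],(0,255,0))
cv2.imwrite('pics/t2.png',im)
E
```

```text
(600, 780, 3)
```

View pics/t2.png

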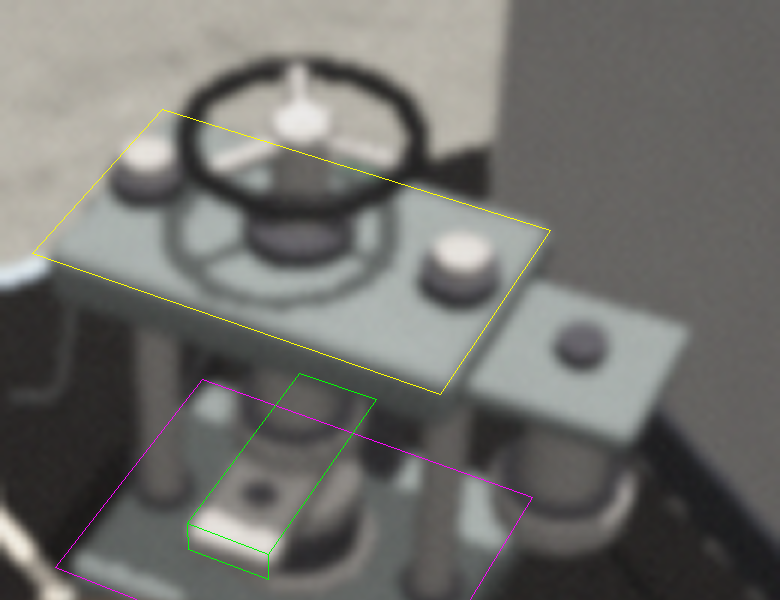

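```bash
python3 - <<'E'
from h import *
from scipy.optimize import least_squares
np.set_printoptions(precision=1,suppress=True)
s=read_camera('scene');t=read_camera('top')
FS=[((0,78,46),(138,458)),((0,-78,46),(355,368)),((-60,100,245),(115,250)),((-70,100,46),(163,532)),((-70,-100,46),(440,408)),((0,78,245),(94,176)),((0,-78,245),(335,90)),((0,0,245),(217,133))]
FT=[((0,78,245),(147,184)),((0,-78,245),(458,285)),((0,0,245),(300,238)),((0,78,46),(162,490)),((0,-78,46),(430,584)),((-60,-100,245),(440,388))]
def prep(F,f,o,h): return np.array([a for a,_ in F]),(np.array([b for _,b in F])-h)/f+o
XS,US=prep(FS,4.2,[140,105],1.6);XT,UT=prep(FT,6,[215,75],2.5)
def res(q): return np.r_[(proj(s,P2W(q,XS))-US),(proj(t,P2W(q,XT))-UT)]
r=least_squares(lambda q:res(q).ravel(),[672,224,-.9],loss='soft_l1');q=r.x
print(q[:2],'%.4f'%q[2]);print(res(q));np.save('q2.npy',q)
def toP(w):
    c,sn=np.cos(q[2]),np.sin(q[2]);d=np.array(w)[:2]-q[:2];return np.array([c*d[0]+sn*d[1],-sn*d[0]+c*d[1]])
for a in [(200,510),(285,540)]: print('top113',toP(onz(t,(np.array(a)-2.5)/6+[215,75],113)))
for a in [(192,540),(278,567)]: print('top95',toP(onz(t,(np.array(a)-2.5)/6+[215,75],95)))
print('top hole',toP(onz(t,(np.array((260,492))-2.5)/6+[215,75],113)))
for a in [(258,380),(332,360)]: print('sc113',toP(onz(s,(np.array(a)-1.6)/4.2+[140,105],113)))
for a in [(272,408),(337,377)]: print('sc95',toP(onz(s,(np.array(a)-1.6)/4.2+[140,105],95)))
print('sc hole',toP(onz(s,(np.array((270,353))-1.6)/4.2+[140,105],113)))
E
```

```text
[674.9 220.2] -0.9035
[[ 0.4 -0.4]
 [-0.3 -1.4]
 [-1.6 -1.3]
 [-0.1  0.4]
 [ 0.7 -1. ]
 [-0.   1.3]
 [-0.1  0.9]
 [ 0.3  0.7]
 [-0.   0.3]
 [-0.3  0.4]
 [-0.4 -0.4]
 [ 0.2 -0.2]
 [-0.3  0.8]
 [ 0.9 -0.3]]
top113 [-60.6  20.8]
top113 [-59.3 -25.1]
top95 [-65.4  23.1]
top95 [-61.9 -22.7]
top hole [-36.4   0.4]
sc113 [-55.   19.8]
sc113 [-65.  -25.2]
sc95 [-62.4  16.5]
sc95 [-60.6 -30.1]
sc hole [-37.    0.8]
```

Call:
{"api": "move_arm", "payload": {"commands": [[[0.137, -0.574, -0.2], -0.967, 1], [[0.137, -0.574, -0.2], -0.967, 1], [[0.137, -0.574, -0.2], -0.967, 1], [[0.137, -0.574, -0.2], -0.967, 1], [[0.137, -0.574, -0.2], -0.967, 1], [[0.137, -0.574, -0.2], -0.967, 1], [[0.137, -0.574, -0.2], -0.967, 1], [[0.137, -0.574, -0.2], -0.967, 1], [[0.137, -0.574, -0.2], -0.967, 1], [[0.137, -0.574, -0.2], -0.967, 1], [[0.137, -0.574, -0.2], -0.967, 1], [[0.137, -0.574, -0.2], -0.967, 1], [[0.137, -0.574, -0.2], -0.967, 1], [[0.137, -0.574, -0.2], -0.967, 1], [[0.137, -0.574, -0.2], -0.967, 1], [[0.137, -0.574, -0.2], -0.967, 1], [[0.137, -0.574, -0.2], -0.967, 1], [[0.137, -0.574, -0.2], -0.967, 1]]}}

```text
t: 9.7
eef_pos: [496.8, 570.1, 420.3]
tcp_rot: [-3.124, 0.701, 3.043]
ft_force: [-0.2, 0.1, -0.2]
opening: 1.004
grip_force: 0.0
```

```bash
python3 -c "
from h import *
st()"
```

```text
t 9.7 q [ 0.824  0.648  1.274 -0.728  0.908 -0.272] tcp [496.8 570.1 420.3] grasp [606.2 556.2 289.6] tip [618.4 554.7 275.1] tilt 0.701 az -0.126 ydir [ 0.11   0.994 -0.014] yaz 1.461 F [-0.2  0.1 -0.2] op 95.4 gf 0.0
```

Call:
{"api": "move_arm", "payload": {"commands": [[[0.14, -0.59, -0.3], -0.99, 1], [[0.14, -0.59, -0.3], -0.99, 1], [[0.14, -0.59, -0.3], -0.99, 1], [[0.14, -0.59, -0.3], -0.99, 1], [[0.14, -0.59, -0.3], -0.99, 1], [[0.14, -0.59, -0.3], -0.99, 1], [[0.14, -0.59, -0.3], -0.99, 1], [[0.14, -0.59, -0.3], -0.99, 1], [[0.14, -0.59, -0.3], -0.99, 1], [[0.14, -0.59, -0.3], -0.99, 1]]}}

```text
t: 10.53
eef_pos: [538.9, 393.2, 330.2]
tcp_rot: [-3.124, 0.7, 2.251]
ft_force: [0.3, 0.6, -0.1]
opening: 1.001
grip_force: 0.0
```

```bash
python3 - <<'E'
from h import *
st()
np.set_printoptions(precision=1,suppress=True)
q=np.load('q2.npy')
s=read_camera('scene');t=read_camera('top')
for n,z in dict(medium_block_mid=26,bottle_mid=57,thick_block_mid=38).items():
    for p,c in((s,'S'),(t,'T')):
        for r in cut_out(n,p)[:2]:
            m=r['region'];cn=max(cv2.findContours(m.astype('uint8'),0,2)[0],key=cv2.contourArea)
            b=cv2.boundingRect(cn);print(n,c,round(r['confidence'],2),r['at'],onz(p,r['at'],z)[:2],b)
            if 'bottle' in n: print(' base',onz(p,(b[0]+b[2]/2,b[1]+b[3]),0))
            else: print(m.sum(),cv2.approxPolyDP(cn,2,True)[:,0].tolist())
E
```

```text
t 10.53 q [ 0.61   0.647  1.538 -0.813  1.09   0.379] tcp [538.9 393.2 330.2] grasp [605.8 305.6 199.4] tip [613.2 295.8 184.9] tilt 0.7 az -0.918 ydir [ 0.785  0.62  -0.014] yaz 0.669 F [ 0.3  0.6 -0.1] op 95.1 gf 0.0
medium_block_mid S 0.74 [254.2, 279.3] [518.8 466.1] (234, 259, 47, 44)
1030 [[234, 267], [234, 273], [266, 302], [280, 293], [280, 287], [249, 260], [245, 259]]
medium_block_mid S 0.68 [325.7, 336.2] [370.9 608.7] (312, 305, 27, 58)
1253 [[320, 305], [312, 360], [333, 362], [338, 334], [338, 310]]
medium_block_mid T 0.89 [209.9, 233.0] [517. 456.] (195, 216, 33, 43)
717 [[215, 216], [195, 247], [197, 254], [208, 258], [227, 224], [224, 219]]
medium_block_mid T 0.69 [176.2, 301.9] [366.  595.1] (153, 288, 51, 31)
1038 [[201, 289], [195, 288], [154, 299], [154, 316], [159, 318], [203, 306]]
bottle_mid S 0.79 [211.5, 259.2] [616.1 436.7] (199, 237, 22, 46)
 base [621.3 457.7   0. ]
bottle_mid T 0.94 [204.6, 197.5] [616.7 433.7] (195, 180, 20, 35)
 base [598.5 445.9   0. ]
thick_block_mid S 0.75 [304.4, 241.3] [402.3 353.9] (291, 217, 36, 45)
987 [[293, 219], [291, 230], [309, 260], [324, 258], [326, 246], [308, 218]]
thick_block_mid T 0.87 [274.0, 253.7] [381.1 325.5] (253, 234, 42, 42)
901 [[285, 234], [281, 234], [253, 259], [254, 267], [262, 275], [294, 248], [294, 241]]
```

Call:
{"api": "move_arm", "payload": {"commands": [[[0.121, -0.147, -0.311], 0, 1], [[0.121, -0.147, -0.311], 0, 1], [[0.121, -0.147, -0.311], 0, 1], [[0.121, -0.147, -0.311], 0, 1], [[0.121, -0.147, -0.311], 0, 1], [[0.121, -0.147, -0.311], 0, 1], [[0.121, -0.147, -0.311], 0, 1], [[0.121, -0.147, -0.311], 0, 1], [[0.121, -0.147, -0.311], 0, 1], [[0.121, -0.147, -0.311], 0, 1], [[0, 0, 0], 0, 0.2], [[0, 0, 0], 0, -0.2], [[0, 0, 0], 0, -0.4], [[0, 0, 0], 0, -1], [[0, 0, 0], 0, -1], [[0, 0, 0], 0, -1]]}}

```text
t: 12.27
eef_pos: [574.9, 350.1, 237.5]
tcp_rot: [-3.124, 0.7, 2.255]
ft_force: [-0.2, -0.1, -0.3]
opening: 0.636
grip_force: 0.0
```

```bash
python3 -c "
from h import *
st();save(read_camera('top'),'t3.png',(195,95,345,205),5)"
```

```text
t 12.27 q [ 0.527  0.763  1.592 -0.924  0.929  0.481] tcp [574.9 350.1 237.5] grasp [642.2 262.9 106.8] tip [649.7 253.2  92.3] tilt 0.7 az -0.914 ydir [ 0.782  0.623 -0.013] yaz 0.673 F [-0.2 -0.1 -0.3] op 60.5 gf 0.0
```

View pics/t3.png

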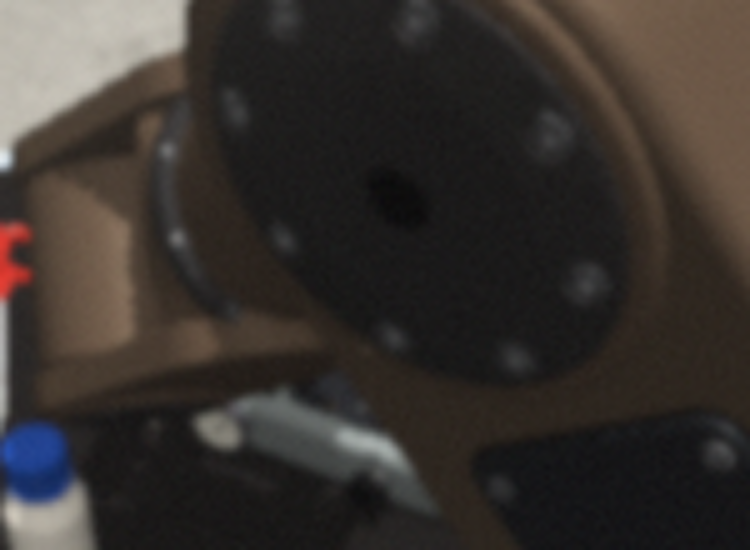

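Call:
{"api": "move_arm", "payload": {"commands": [[[0, 0, 0], 0, -1], [[0, 0, 0], 0, -1], [[0, 0, 0], 0, -1], [[0, 0, 0], 0, -1]]}}

```text
t: 12.65
eef_pos: [575.0, 349.9, 237.1]
tcp_rot: [-3.123, 0.7, 2.255]
ft_force: [-1.0, 0.3, 1.1]
opening: 0.468
grip_force: 29.2
```

Call:
{"api": "move_arm", "payload": {"commands": [[[0, 0, 0.15], 0, -1], [[-0.29, 0.2, 0], 0, -1], [[-0.29, 0.2, 0], 0, -1], [[-0.29, 0.2, 0], 0, -1], [[-0.29, 0.2, 0], 0, -1], [[-0.29, 0.2, 0], 0, -1], [[-0.29, 0.2, 0], 0, -1], [[-0.29, 0.2, 0], 0, -1], [[-0.29, 0.2, 0], 0, -1], [[-0.29, 0.2, 0], 0, -1], [[-0.29, 0.2, 0], 0, -1], [[-0.2, 0.26, 0.6], 0, -1], [[-0.2, 0.26, 0.6], 0, -1], [[-0.2, 0.26, 0.6], 0, -1], [[-0.2, 0.26, 0.6], 0, -1]]}}

```text
t: 13.9
eef_pos: [463.2, 441.7, 314.3]
tcp_rot: [-3.122, 0.7, 2.256]
ft_force: [0.0, 0.8, -1.3]
opening: 0.469
grip_force: 29.2
```

```bash
python3 - <<'E'
from h import *
st()
np.set_printoptions(precision=0,suppress=True)
s=read_camera('scene');t=read_camera('top')
print('tray edge',[onz(s,u,40)[:2] for u in [(220,376),(300,375),(386,376)]],'top tray',[onz(t,u,40)[:2] for u in [(95,258),(146,360),(2,287)]])
print('turq',[onz(t,u,26)[:2] for u in [(201,289),(195,288),(154,299),(203,306)]],[onz(t,u,0)[:2] for u in[(159,318)]])
print('med top T z26',[onz(t,u,26)[:2] for u in [(215,216),(195,247),(227,224)]],'z0',[onz(t,u,0)[:2] for u in [(197,254),(208,258)]])
print('med S z26',[onz(s,u,26)[:2] for u in [(234,267),(245,259),(249,260),(280,287)]],'z0',[onz(s,u,0)[:2] for u in [(234,273),(266,302),(280,293)]])
print('thick T z38',[onz(t,u,38)[:2] for u in [(285,234),(294,241),(253,259)]],'z0',[onz(t,u,0)[:2] for u in [(262,275),(294,248)]])
for r in cut_out('thin_block_mid',t)[:1]+cut_out('thin_block_mid',s)[:1]: print(r['at'],r['confidence'])
E
```

```text
t 13.9 q [ 0.741  0.64   1.606 -0.794  1.121  0.505] tcp [463.2 441.7 314.3] grasp [530.4 354.3 183.5] tip [537.8 344.6 168.9] tilt 0.7 az -0.916 ydir [ 0.782  0.623 -0.015] yaz 0.672 F [ 0.   0.8 -1.3] op 44.5 gf 29.247808100190014
tray edge [array([571., 708.]), array([426., 701.]), array([271., 698.])] top tray [array([559., 755.]), array([262., 689.]), array([571., 977.])]
turq [array([373., 530.]), array([381., 543.]), array([395., 643.]), array([330., 539.])] [array([356., 646.])]
med top T z26 [array([565., 424.]), array([492., 507.]), array([525., 402.])] z0 [array([484., 508.]), array([461., 484.])]
med S z26 [array([567., 431.]), array([543., 405.]), array([533., 408.]), array([461., 486.])] z0 [array([568., 426.]), array([491., 508.]), array([460., 482.])]
thick T z38 [array([423., 272.]), array([393., 260.]), array([389., 382.])] z0 [array([356., 371.]), array([392., 257.])]
[226.0, 175.5] 0.74
```

Call:
{"api": "move_arm", "payload": {"commands": [[[-0.238, 0.3, -0.15], 0.98, -1], [[-0.238, 0.3, -0.15], 0.98, -1], [[-0.238, 0.3, -0.15], 0.98, -1], [[-0.238, 0.3, -0.15], 0.98, -1], [[-0.238, 0.3, -0.15], 0.98, -1], [[-0.238, 0.3, -0.15], 0.98, -1], [[-0.238, 0.3, -0.15], 0.98, -1], [[-0.238, 0.3, -0.15], 0.98, -1], [[-0.238, 0.3, -0.15], 0.98, -1], [[-0.238, 0.3, -0.15], 0.98, -1], [[-0.238, 0.3, -0.15], 0.98, -1], [[-0.238, 0.3, -0.15], 0.98, -1], [[-0.238, 0.3, -0.15], 0.98, -1], [[-0.238, 0.3, -0.15], 0.98, -1], [[0, 0, -0.4], 0, -1], [[0, 0, -0.4], 0, -1], [[0, 0, -0.4], 0, -1], [[0, 0, -0.4], 0, -1], [[0, 0, -0.4], 0, -1]]}}

```text
t: 15.68
eef_pos: [375.1, 583.3, 208.4]
tcp_rot: [-3.11, 0.658, -2.933]
ft_force: [1.0, 0.1, -1.4]
opening: 0.469
grip_force: 29.3
```

```bash
python3 - <<'E'
from h import *
st()
save(read_camera('scene'),'s3.png',(150,220,400,384),3)
E
```

```text
t 15.68 q [ 0.956  0.792  1.624 -1.134  0.506  0.151] tcp [375.1 583.3 208.4] grasp [478.5 599.8  73.2] tip [490.  601.6  58.2] tilt 0.659 az 0.157 ydir [-0.188  0.982 -0.025] yaz 1.76 F [ 1.   0.1 -1.4] op 44.5 gf 29.250515542225912
```

View pics/s3.png

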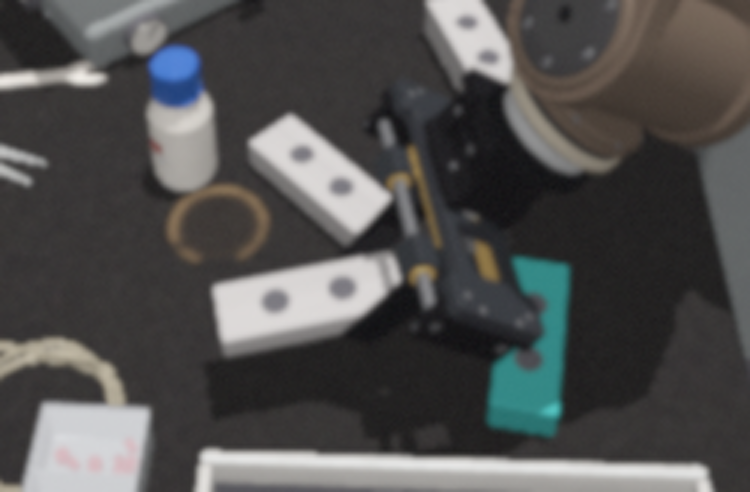

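Call:
{"api": "move_arm", "payload": {"commands": [[[0, 0, 0.6], -0.98, -1], [[0, 0, 0.6], -0.98, -1], [[0, 0, 0.6], -0.98, -1], [[0, 0, 0.6], -0.98, -1], [[0.194, -0.2, 0.3], -0.98, -1], [[0.194, -0.2, 0], -0.98, -1], [[0.194, -0.2, 0], -0.98, -1], [[0.194, -0.2, 0], -0.98, -1], [[0.194, -0.2, 0], -0.98, -1], [[0.194, -0.2, 0], -0.98, -1], [[0.194, -0.2, 0], -0.98, -1], [[0.194, -0.2, 0], -0.98, -1], [[0.194, -0.2, 0], -0.98, -1], [[0.194, -0.2, 0], -0.98, -1], [[0.194, -0.2, 0], -0.98, -1], [[0.194, -0.2, 0], -0.98, -1], [[0.194, -0.2, 0], -0.98, -1], [[0.194, -0.2, 0], -0.98, -1], [[0.194, -0.2, 0], -0.98, -1], [[0.194, -0.2, 0], -0.98, -1]]}}

```text
t: 17.4
eef_pos: [468.1, 487.2, 290.7]
tcp_rot: [-3.111, 0.66, 1.779]
ft_force: [0.2, -0.7, -1.1]
opening: 0.468
grip_force: 29.2
```

```bash
python3 - <<'E'
from h import *
st()
E
```

```text
t 17.4 q [ 0.769  0.739  1.455 -0.536  1.394  0.79 ] tcp [468.1 487.2 290.7] grasp [484.7 383.5 155.7] tip [486.5 372.  140.7] tilt 0.661 az -1.412 ydir [ 0.982  0.188 -0.024] yaz 0.189 F [ 0.2 -0.7 -1.1] op 44.4 gf 29.245182189624757
```

Call:
{"api": "move_arm", "payload": {"commands": [[[0.2, -0.2, -0.4], -1, -1], [[0.2, -0.2, -0.4], -1, -1], [[0, 0, -0.4], 0, -1], [[0, 0, -0.4], 0, -1], [[0, 0, -0.4], 0, -1], [[0, 0, -0.4], 0, -1], [[0, 0, -0.4], 0, -1], [[0, 0, -0.4], 0, -1], [[0, 0, -0.4], 0, -1], [[0, 0, -0.3], 0, -1], [[0, 0, 0], 0, -1]]}}

```text
t: 18.32
eef_pos: [479.2, 475.4, 171.6]
tcp_rot: [-3.109, 0.661, 1.625]
ft_force: [0.9, 0.1, -0.7]
opening: 0.468
grip_force: 29.3
```

```bash
python3 - <<'E'
from h import *
st()
E
```

```text
t 18.32 q [ 0.739  0.894  1.491 -0.495  1.277  0.969] tcp [479.2 475.4 171.6] grasp [479.3 370.3  36.7] tip [479.3 358.6  21.7] tilt 0.662 az -1.57 ydir [ 0.999  0.034 -0.026] yaz 0.034 F [ 0.9  0.1 -0.7] op 44.5 gf 29.251297210576013
```

Descend gently to grasp z ≈ 22 and watch the force.

Call:
{"api": "move_arm", "payload": {"commands": [[[0, 0, -0.2], 0, -1], [[0, 0, -0.15], 0, -1], [[0, 0, -0.12], 0, -1], [[0, 0, 0], 0, -1]]}}

```text
t: 18.65
eef_pos: [479.5, 475.5, 159.3]
tcp_rot: [-3.111, 0.66, 1.624]
ft_force: [-0.2, 0.1, -2.2]
opening: 0.473
grip_force: 29.3
```

Call:
{"api": "move_arm", "payload": {"commands": [[[0, 0, -0.1], 0, -1], [[0, 0, -0.07], 0, -1], [[0, 0, 0], 0, -1]]}}

```text
t: 18.9
eef_pos: [479.7, 475.8, 156.3]
tcp_rot: [-3.113, 0.661, 1.622]
ft_force: [-2.5, 0.4, 13.0]
opening: 0.472
grip_force: 37.2
```

Call:
{"api": "move_arm", "payload": {"commands": [[[0, 0, 0.05], 0, 0.4], [[0, 0, 0], 0, 0.4], [[0, 0, 0], 0, 0.4], [[0, 0, 0], 0, 0.4], [[0, 0.1, 0.3], 0, 0.4], [[0, 0.3, 0.6], 0, 0.4], [[0, 0.5, 0.8], 0, 0.4], [[0, 0.5, 0.8], 0, 0.4]]}}

```text
t: 19.57
eef_pos: [479.8, 518.0, 232.3]
tcp_rot: [-3.111, 0.66, 1.624]
ft_force: [-0.1, 0.3, 0.3]
opening: 0.7
grip_force: 0.0
```

```bash
python3 - <<'E'
from h import *
st()
np.set_printoptions(precision=0,suppress=True)
s=read_camera('scene');t=read_camera('top')
for n,z,p in (('thin_block_mid',18,t),('thin_block_mid',18,s),('medium_block_mid',26,s),('medium_block_mid',26,t)):
    for r in cut_out(n,p)[:3]:
        cn=max(cv2.findContours(r['region'].astype('uint8'),0,2)[0],key=cv2.contourArea)
        print(n,round(r['confidence'],2),r['at'],onz(p,r['at'],z)[:2],r['region'].sum(),[onz(p,u,z)[:2] for u in cv2.approxPolyDP(cn,2,True)[:,0]])
im=np.hstack([s['image'][150:340,190:390],t['image'][150:340,150:350]])[:,:,::-1]
cv2.imwrite('pics/m4.png',cv2.resize(im,None,fx=2,fy=2,interpolation=cv2.INTER_CUBIC))
E
```

```text
t 19.57 q [ 0.781  0.853  1.377 -0.457  1.427  0.926] tcp [479.8 518.  232.3] grasp [480.1 413.1  97.3] tip [480.1 401.4  82.3] tilt 0.661 az -1.568 ydir [ 0.999  0.034 -0.024] yaz 0.034 F [-0.1  0.3  0.3] op 66.5 gf 0.0
thin_block_mid 0.7 [268.2, 257.7] [489. 391.] 201 [array([502., 370.]), array([498., 409.]), array([461., 404.]), array([465., 382.]), array([480., 369.])]
medium_block_mid 0.97 [254.8, 280.3] [517. 469.] 1087 [array([567., 431.]), array([563., 452.]), array([487., 531.]), array([461., 503.]), array([461., 484.]), array([536., 404.])]
medium_block_mid 0.94 [325.4, 335.4] [371. 607.] 1352 [array([379., 533.]), array([390., 568.]), array([401., 664.]), array([362., 667.]), array([346., 603.]), array([340., 539.])]
medium_block_mid 0.81 [179.4, 302.4] [362. 588.] 1057 [array([376., 531.]), array([396., 645.]), array([349., 651.]), array([328., 540.])]
```

View pics/m4.png

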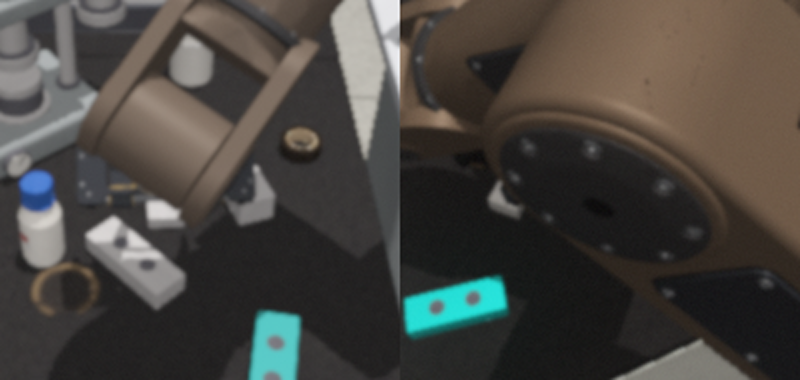

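Call:
{"api": "move_arm", "payload": {"commands": [[[-0.276, 0.211, 0], 1, 0.7], [[-0.276, 0.211, 0], 1, 0.7], [[-0.276, 0.211, 0], 1, 0.7], [[-0.276, 0.211, 0], 1, 0.7], [[-0.276, 0.211, 0], 1, 0.7], [[-0.276, 0.211, 0], 1, 0.7], [[-0.276, 0.211, 0], 1, 0.7], [[-0.276, 0.211, 0], 1, 0.7], [[-0.276, 0.211, 0], 1, 0.7], [[0, 0, -0.3], 0, 0.7], [[0, 0, 0], 0, 0.7]]}}

```text
t: 20.78
eef_pos: [404.7, 574.0, 219.7]
tcp_rot: [-3.107, 0.66, 2.344]
ft_force: [0.4, 0.1, -0.5]
opening: 0.852
grip_force: 0.0
```

```bash
python3 - <<'E'
from h import *
st()
np.set_printoptions(precision=0,suppress=True)
t=read_camera('top');s=read_camera('scene')
for n,z,p in (('medium_block_mid',26,t),('medium_block_mid',26,s),('thin_block_mid',18,t),('thin_block_mid',18,s)):
    for r in cut_out(n,p)[:2]:
        cn=max(cv2.findContours(r['region'].astype('uint8'),0,2)[0],key=cv2.contourArea)
        print(n,round(r['confidence'],2),r['at'],onz(p,r['at'],z)[:2],r['region'].sum(),[onz(p,u,z)[:2] for u in cv2.approxPolyDP(cn,2,True)[:,0]])
E
```

```text
t 20.78 q [ 0.933  0.835  1.465 -0.726  1.128  0.589] tcp [404.7 574.  219.7] grasp [473.7 494.9  84.7] tip [481.4 486.1  69.7] tilt 0.661 az -0.853 ydir [ 0.73   0.683 -0.027] yaz 0.752 F [ 0.4  0.1 -0.5] op 80.9 gf 0.0
medium_block_mid 0.93 [245.3, 271.3] [540. 443.] 379 [array([541., 405.]), array([569., 431.]), array([568., 449.]), array([511., 505.]), array([538., 448.]), array([521., 423.])]
medium_block_mid 0.72 [325.5, 335.6] [371. 607.] 1268 [array([379., 533.]), array([401., 662.]), array([362., 669.]), array([340., 542.])]
thin_block_mid 0.92 [270.2, 240.9] [485. 334.] 588 [array([468., 276.]), array([506., 280.]), array([501., 399.]), array([487., 399.]), array([461., 372.])]
```

Call:
{"api": "move_arm", "payload": {"commands": [[[0.05, 0.07, -0.4], 0.1, 0.7], [[0, 0, -0.4], 0, 0.7], [[0, 0, -0.4], 0, 0.7], [[0, 0, -0.4], 0, 0.7], [[0, 0, -0.25], 0, 0.7], [[0, 0, -0.13], 0, 0.7], [[0, 0, 0], 0, -1], [[0, 0, 0], 0, -1], [[0, 0, 0], 0, -1], [[0, 0, 0], 0, -1], [[0, 0, 0], 0, -1], [[0, 0, 0], 0, -1], [[0, 0, 0], 0, -1], [[0, 0, 0], 0, -1]]}}

```text
t: 22.25
eef_pos: [406.5, 576.7, 163.2]
tcp_rot: [-3.112, 0.66, 2.351]
ft_force: [-1.9, -0.8, 3.0]
opening: 0.463
grip_force: 29.9
```

```bash
python3 - <<'E'
from h import *
st()
E
```

```text
t 22.25 q [ 0.933  0.912  1.471 -0.76   1.06   0.65 ] tcp [406.5 576.7 163.2] grasp [476.6 498.6  28.2] tip [484.4 489.9  13.2] tilt 0.661 az -0.839 ydir [ 0.723  0.69  -0.024] yaz 0.762 F [-1.9 -0.8  3. ] op 44.0 gf 29.914573431015015
```

Call:
{"api": "move_arm", "payload": {"commands": [[[0, 0, 0.2], 0, -1], [[0, 0, 0.4], 0, -1], [[0, 0, 0.5], 0, -1], [[0, 0, 0.5], 0, -1], [[0, 0, 0.5], 0, -1], [[0, 0, 0.5], 0, -1], [[0, 0, 0.5], 0, -1], [[0.293, -0.407, 0.05], -0.12, -1], [[0.293, -0.407, 0], -0.12, -1], [[0.293, -0.407, 0], -0.12, -1], [[0.293, -0.407, 0], -0.12, -1], [[0.293, -0.407, 0], -0.12, -1], [[0.293, -0.407, 0], -0.12, -1], [[0.293, -0.407, 0], -0.12, -1], [[0.293, -0.407, 0], -0.12, -1], [[0.293, -0.407, 0], -0.12, -1], [[0.2, -0.3, 0], -0.12, -1], [[0, 0, 0], 0, -1]]}}

```text
t: 23.75
eef_pos: [493.1, 455.8, 257.3]
tcp_rot: [-3.111, 0.66, 2.253]
ft_force: [-0.3, -0.6, -1.2]
opening: 0.463
grip_force: 29.9
```

```bash
python3 - <<'E'
from h import *
st()
q=np.load('q2.npy')
np.set_printoptions(precision=1,suppress=True)
s=read_camera('scene');t=read_camera('top')
o=np.array([170,130]);f=4;im=cv2.resize(s['image'][130:270,170:290,::-1],None,fx=f,fy=f,interpolation=cv2.INTER_CUBIC)
# expected block: held
st0=env.state();R=RT(st0['tcp_rot']);g=st0['eef_pos']+171*R[:,2];g[2]=0
c,sn=np.cos(q[2]),np.sin(q[2]);d=g[:2]-q[:2];gp=np.array([c*d[0]+sn*d[1],-sn*d[0]+c*d[1]]);print('grasp in press',gp,'z bottom',st0['eef_pos'][2]-163.2)
x0=gp[0]-4;zb=st0['eef_pos'][2]-163.2
for z in(zb,zb+26):
    L=[(x0,gp[1]-22,z),(x0,gp[1]+22,z),(x0+120,gp[1]+22,z),(x0+120,gp[1]-22,z)]
    cv2.polylines(im,[((proj(s,P2W(q,L))-o)*f+f/2).astype(int)],True,(0,255,0),1)
a=np.linspace(0,6.3,50)
for z,cc in((95,(0,0,255)),(123,(255,0,0))): cv2.polylines(im,[((proj(s,P2W(q,np.c_[33*np.cos(a),33*np.sin(a),0*a+z]))-o)*f+f/2).astype(int)],True,cc,1)
cv2.imwrite('pics/i5.png',im)
E
```

```text
t 23.75 q [ 0.722  0.746  1.554 -0.774  1.065  0.517] tcp [493.1 455.8 257.3] grasp [555.1 371.2 122.2] tip [562.  361.8 107.2] tilt 0.661 az -0.939 ydir [ 0.788  0.615 -0.024] yaz 0.663 F [-0.3 -0.6 -1.2] op 44.0 gf 29.872197210788727
grasp in press [-194.9   -0.2] z bottom 94.12826198782267
```

View pics/i5.png

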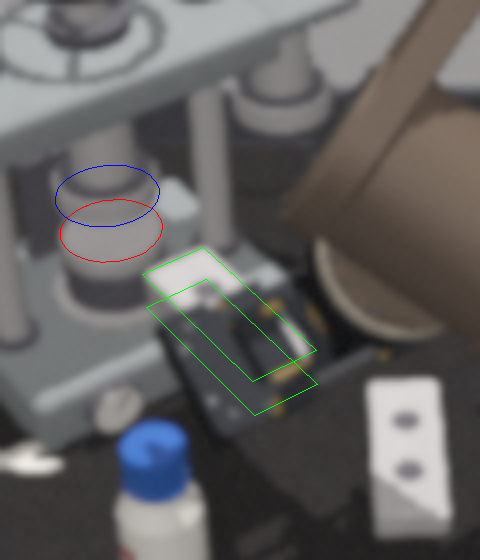

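Call:
{"api": "move_arm", "payload": {"commands": [[[0.1, -0.127, 0.064], 0, -1], [[0.2, -0.254, 0], 0, -1], [[0.15, -0.19, 0], 0, -1], [[0, 0, 0], 0, -1], [[0, 0, 0], 0, -1]]}}

```text
t: 24.27
eef_pos: [505.5, 440.3, 259.2]
tcp_rot: [-3.111, 0.66, 2.255]
ft_force: [0.2, -0.0, -1.9]
opening: 0.457
grip_force: 29.9
```

Call:
{"api": "move_arm", "payload": {"commands": [[[0.15, -0.19, 0], 0, -1], [[0.15, -0.19, 0], 0, -1], [[0.15, -0.19, 0], 0, -1], [[0.1, -0.127, 0], 0, -1], [[0.1, -0.127, 0], 0, -1], [[0.1, -0.127, 0], 0, -1], [[0, 0, 0], 0, -1]]}}

```text
t: 24.85
eef_pos: [528.3, 411.4, 259.2]
tcp_rot: [-3.111, 0.66, 2.255]
ft_force: [0.2, -0.8, -1.5]
opening: 0.459
grip_force: 29.9
```

Call:
{"api": "move_arm", "payload": {"commands": [[[0.15, -0.19, 0], 0, -1], [[0.15, -0.19, 0], 0, -1], [[0.15, -0.19, 0], 0, -1], [[0.15, -0.19, 0], 0, -1], [[0.15, -0.19, 0], 0, -1], [[0, 0, 0], 0, -1]]}}

```text
t: 25.35
eef_pos: [551.1, 382.3, 259.2]
tcp_rot: [-3.111, 0.66, 2.254]
ft_force: [-0.1, -0.3, -2.0]
opening: 0.459
grip_force: 29.9
```

Call:
{"api": "move_arm", "payload": {"commands": [[[0.15, -0.19, 0], 0, -1], [[0.15, -0.19, 0], 0, -1], [[0.15, -0.19, 0], 0, -1], [[0.15, -0.19, 0], 0, -1], [[0.12, -0.152, 0], 0, -1], [[0, 0, 0], 0, -1]]}}

```text
t: 25.85
eef_pos: [572.5, 355.2, 259.2]
tcp_rot: [-3.111, 0.66, 2.254]
ft_force: [0.1, 0.5, -1.7]
opening: 0.46
grip_force: 29.9
```

```bash
python3 - <<'E'
from h import *
s=st();q=np.load('q2.npy');R=RT(s['tcp_rot']);g=s['eef_pos']+171*R[:,2];c,sn=np.cos(q[2]),np.sin(q[2]);d=g[:2]-q[:2];print('P',c*d[0]+sn*d[1],-sn*d[0]+c*d[1])
E
```

```text
t 25.85 q [ 0.532  0.735  1.574 -0.845  0.955  0.408] tcp [572.5 355.2 259.2] grasp [634.7 270.7 124.2] tip [641.6 261.3 109.2] tilt 0.661 az -0.937 ydir [ 0.787  0.617 -0.024] yaz 0.665 F [ 0.1  0.5 -1.7] op 43.7 gf 29.872024655342102
P -64.50457730802589 -0.30809991352754906
```

Call:
{"api": "move_arm", "payload": {"commands": [[[0.041, -0.052, 0], 0, -1], [[0.041, -0.052, 0], 0, -1], [[0.041, -0.052, 0], 0, -1], [[0, 0, 0], 0, -1]]}}

```text
t: 26.18
eef_pos: [575.5, 351.5, 259.2]
tcp_rot: [-3.111, 0.66, 2.256]
ft_force: [0.0, 0.1, -2.4]
opening: 0.466
grip_force: 29.9
```

Call:
{"api": "move_arm", "payload": {"commands": [[[0.03, -0.038, 0], 0, -1], [[0.03, -0.038, 0], 0, -1], [[0, 0, 0], 0, -1]]}}

```text
t: 26.43
eef_pos: [577.4, 349.2, 259.2]
tcp_rot: [-3.111, 0.66, 2.255]
ft_force: [-0.7, 0.3, -1.2]
opening: 0.46
grip_force: 29.9
```

Call:
{"api": "move_arm", "payload": {"commands": [[[0.03, -0.038, 0], 0, -1], [[0.03, -0.038, 0], 0, -1], [[0, 0, 0], 0, -1]]}}

```text
t: 26.68
eef_pos: [577.8, 348.3, 258.9]
tcp_rot: [-3.111, 0.657, 2.256]
ft_force: [-12.3, 9.8, -0.1]
opening: 0.46
grip_force: 29.9
```

Call:
{"api": "move_arm", "payload": {"commands": [[[0.03, -0.038, 0], 0, -1], [[0.03, -0.038, 0], 0, -1], [[0, 0, 0], 0, -1]]}}

```text
t: 26.93
eef_pos: [578.4, 347.0, 259.2]
tcp_rot: [-3.111, 0.655, 2.256]
ft_force: [-22.9, 18.0, 4.0]
opening: 0.465
grip_force: 30.0
```

Call:
{"api": "move_arm", "payload": {"commands": [[[-0.03, 0.04, -0.03], 0, -1], [[0, 0, 0], 0, -1], [[0, 0, 0], 0, 0.4], [[0, 0, 0], 0, 0.4], [[0, 0, 0], 0, 0.4], [[0, 0, 0], 0, 0.4], [[0, 0, 0], 0, 0.4]]}}

```text
t: 27.52
eef_pos: [580.2, 345.7, 258.3]
tcp_rot: [-3.111, 0.66, 2.255]
ft_force: [0.0, -1.1, -1.0]
opening: 0.695
grip_force: 0.0
```

```bash
python3 - <<'E'
from h import *
st();np.set_printoptions(precision=1,suppress=True)
s=read_camera('scene');t=read_camera('top')
q=np.load('q2.npy')
def toP(w):
    c,sn=np.cos(q[2]),np.sin(q[2]);d=np.array(w)[:2]-q[:2];return np.array([c*d[0]+sn*d[1],-sn*d[0]+c*d[1]])
for p in(s,t):
  for r in cut_out('medium_block_mid',p)[:3]:
    cn=max(cv2.findContours(r['region'].astype('uint8'),0,2)[0],key=cv2.contourArea)
    print(round(r['confidence'],2),r['at'],toP(onz(p,r['at'],121)),[toP(onz(p,u,121)) for u in cv2.approxPolyDP(cn,2,True)[:,0]])
E
```

```text
t 27.52 q [ 0.514  0.736  1.573 -0.851  0.944  0.397] tcp [580.2 345.7 258.3] grasp [642.4 261.3 123.3] tip [649.3 251.9 108.3] tilt 0.661 az -0.936 ydir [ 0.786  0.618 -0.024] yaz 0.666 F [ 0.  -1.1 -1. ] op 66.1 gf 0.0
0.85 [326.1, 337.9] [-538.9   54. ] [array([-480.9,   17.9]), array([-553.5,   99.4]), array([-560.6,   99.1]), array([-581.3,   80.2]), array([-576.2,   68.5]), array([-508.3,   -4. ]), array([-499. ,   -2.8])]
0.48 [208.3, 183.7] [-35.3 -13.8] [array([-32.4, -14.7]), array([-35. ,  -4.3])]
0.79 [179.6, 299.7] [-500.   -51.4] [array([-459.4,  -77. ]), array([-525.5,    0.3]), array([-554.3,  -27.6]), array([-490.9, -102.9])]
```

Call:
{"api": "move_arm", "payload": {"commands": [[[-0.1, 0.127, 0], 0, 0.4], [[-0.3, 0.38, 0], 0, 0.4], [[-0.3, 0.38, 0], 0, 0.4], [[-0.3, 0.38, 0], 0, 0.4], [[-0.3, 0.38, 0.3], 0, 0.4], [[-0.3, 0.38, 0.5], 0, -1], [[-0.6, 0.38, 0.5], 0, -1], [[-0.8, 0.38, 0.3], 0, -1], [[-0.8, 0.38, 0], 0, -1], [[-0.8, 0.38, 0], 0, -1]]}}

```text
t: 28.55
eef_pos: [439.8, 453.7, 307.8]
tcp_rot: [-3.114, 0.66, 2.255]
ft_force: [-0.5, -0.2, -0.1]
opening: 0.405
grip_force: 0.0
```

```bash
python3 - <<'E'
from h import *
st();np.set_printoptions(precision=1,suppress=True)
s=read_camera('scene');t=read_camera('top')
q=np.load('q2.npy')
def toP(w):
    c,sn=np.cos(q[2]),np.sin(q[2]);d=np.array(w)[:2]-q[:2];return np.array([c*d[0]+sn*d[1],-sn*d[0]+c*d[1]])
for nm,p in(('S',s),('T',t)):
  for r in cut_out('medium_block_mid',p)[:3]:
    if r['at'][1]>250: continue
    cn=max(cv2.findContours(r['region'].astype('uint8'),0,2)[0],key=cv2.contourArea);u=cv2.approxPolyDP(cn,1.5,True)[:,0]
    print(nm,round(r['confidence'],2),r['region'].sum(),r['at'],toP(onz(p,r['at'],121)));print(u.tolist());print(np.array([toP(onz(p,v,121)) for v in u]));print(np.array([toP(onz(p,v,95)) for v in u]))
  # expected home outline
  L=[(-60,-22,121),(-60,22,121),(-60,22,95),(-60,-22,95),(-33,0,121)];print('exp',proj(p,P2W(q,L)))
E
```

```text
t 28.55 q [ 0.775  0.638  1.625 -0.743  1.115  0.52 ] tcp [439.8 453.7 307.8] grasp [502.3 369.5 172.8] tip [509.2 360.2 157.7] tilt 0.66 az -0.932 ydir [ 0.785  0.619 -0.022] yaz 0.667 F [-0.5 -0.2 -0.1] op 38.5 gf 0.0
S 0.91 342 [203.6, 190.0] [-50.4   9. ]
[[215, 194], [215, 188], [209, 182], [201, 186], [188, 186], [202, 200]]
[[-80.9  -5.1]
 [-60.5 -17.9]
 [-30.3 -18.9]
 [-32.5   5.8]
 [-12.9  31.9]
 [-81.8  32.2]]
[[-51.9 -21.1]
 [-30.8 -34.3]
 [  0.5 -35.4]
 [ -1.8  -9.8]
 [ 18.5  17.3]
 [-52.9  17.6]]
exp [[216.3 187.3]
 [201.  193.9]
 [202.  202.1]
 [217.  195.5]
 [203.1 185.2]]
T 0.6 1216 [248.2, 106.3] [148.4 133.2]
[[282, 89], [268, 84], [252, 86], [235, 99], [224, 115], [225, 123], [236, 128], [272, 100], [267, 91], [268, 88], [273, 88], [282, 92]]
[[286.9  73.9]
 [291.3 130.8]
 [254.9 175.8]
 [162.7 192.2]
 [ 73.  181.9]
 [ 40.5 158.6]
 [ 35.8 115.6]
 [215.   77.7]
 [252.7 115.4]
 [269.9 120.2]
 [277.9 104.5]
 [271.1  66.6]]
[[321.1  88.5]
 [325.6 147.3]
 [288.  194. ]
 [192.5 210.9]
 [ 99.6 200.2]
 [ 65.9 176.1]
 [ 61.1 131.6]
 [246.7  92.3]
 [285.7 131.4]
 [303.5 136.3]
 [311.8 120.1]
 [304.8  80.8]]
exp [[261.  162.5]
 [247.6 157.4]
 [247.8 163.5]
 [261.  168.6]
 [258.6 154. ]]
```

Call:
{"api": "move_arm", "payload": {"commands": [[[0.377, -0.245, -0.05], 0, -1], [[0.377, -0.245, -0.1], 0, -1], [[0.377, -0.245, -0.15], 0, -1], [[0.377, -0.245, -0.2], 0, -1], [[0.377, -0.245, -0.2], 0, -1], [[0.377, -0.245, -0.2], 0, -1], [[0.377, -0.245, -0.2], 0, -1], [[0.377, -0.245, -0.2], 0, -1], [[0.377, -0.245, -0.2], 0, -1], [[0.377, -0.245, -0.2], 0, -1], [[0, 0, 0], 0, -1]]}}

```text
t: 29.67
eef_pos: [556.9, 377.1, 253.8]
tcp_rot: [-3.11, 0.66, 2.255]
ft_force: [-0.3, 0.0, -0.4]
opening: 0.005
grip_force: 0.0
```

```bash
cat >> h.py <<'E'
def toP(w):
    q=np.load('q2.npy');c,sn=np.cos(q[2]),np.sin(q[2]);d=np.array(w)[:2]-q[:2];return np.array([c*d[0]+sn*d[1],-sn*d[0]+c*d[1]])
E
python3 - <<'E'
from h import *
s=st();R=RT(s['tcp_rot']);print('tip P',toP(s['eef_pos']+190*R[:,2]))
E
```

```text
t 29.67 q [ 0.572  0.743  1.574 -0.835  0.973  0.439] tcp [556.9 377.1 253.8] grasp [618.9 292.5 118.8] tip [625.8 283.1 103.8] tilt 0.66 az -0.939 ydir [ 0.787  0.616 -0.025] yaz 0.664 F [-0.3  0.  -0.4] op 0.5 gf 0.0
tip P [-79.77932514   0.36925964]
```

Call:
{"api": "move_arm", "payload": {"commands": [[[0.08, -0.1, 0], 0, -1], [[0.08, -0.1, 0], 0, -1], [[0.04, -0.05, 0], 0, -1], [[0, 0, 0], 0, -1]]}}

```text
t: 30.0
eef_pos: [561.0, 371.4, 255.8]
tcp_rot: [-3.112, 0.66, 2.255]
ft_force: [0.3, 0.3, -0.1]
opening: 0.002
grip_force: 0.0
```

Call:
{"api": "move_arm", "payload": {"commands": [[[0.04, -0.05, 0], 0, -1], [[0.04, -0.05, 0], 0, -1], [[0, 0, 0], 0, -1]]}}

```text
t: 30.25
eef_pos: [563.3, 368.5, 255.5]
tcp_rot: [-3.112, 0.659, 2.255]
ft_force: [-1.8, 1.0, 0.4]
opening: 0.003
grip_force: 1.3
```

Call:
{"api": "move_arm", "payload": {"commands": [[[0.04, -0.05, 0], 0, -1], [[0, 0, 0], 0, -1]]}}

```text
t: 30.42
eef_pos: [563.8, 367.8, 255.6]
tcp_rot: [-3.112, 0.658, 2.255]
ft_force: [-9.7, 8.8, 4.3]
opening: 0.004
grip_force: 5.9
```

Call:
{"api": "move_arm", "payload": {"commands": [[[0.04, -0.05, 0], 0, -1], [[0, 0, 0], 0, -1]]}}

```text
t: 30.58
eef_pos: [564.2, 367.2, 255.7]
tcp_rot: [-3.113, 0.657, 2.256]
ft_force: [-15.7, 15.1, 6.6]
opening: 0.003
grip_force: 10.9
```

Call:
{"api": "move_arm", "payload": {"commands": [[[-0.1, 0.127, 0], 0, -1], [[-0.3, 0.38, 0], 0, -1], [[-0.3, 0.38, 0.3], 0, -1], [[-0.4, 0.3, 0.7], 0, -1], [[-0.4, 0.2, 0.7], 0, -1], [[-0.4, 0, 0.7], 0, -1], [[-0.4, 0, 0.7], 0, -1], [[-0.4, 0, 0.7], 0, -1], [[-0.4, 0, 0.7], 0, -1], [[-0.4, 0, 0.7], 0, -1], [[0, 0, 0], 0, -1]]}}

```text
t: 31.5
eef_pos: [458.6, 407.9, 416.2]
tcp_rot: [-3.119, 0.66, 2.253]
ft_force: [0.6, 0.1, 1.0]
opening: 0.008
grip_force: 0.0
```

```bash
python3 - <<'E'
from h import *
st();np.set_printoptions(precision=1,suppress=True)
s=read_camera('scene');t=read_camera('top')
for nm,p in(('S',s),('T',t)):
  for n,z in(('medium_block_mid',121),('thin_block_mid',18),('thick_block_mid',38),('bottle_mid',57),('beaker_mid',38),('tape_mid',10)):
   for r in cut_out(n,p)[:2]:
    if r['confidence']<.4: continue
    cn=max(cv2.findContours(r['region'].astype('uint8'),0,2)[0],key=cv2.contourArea);u=cv2.approxPolyDP(cn,1.5,True)[:,0]
    print(nm,n,round(r['confidence'],2),r['region'].sum(),np.round(r['at']),onz(p,r['at'],z)[:2])
    if n[:2] in('th','me'):
        print('  ',u.tolist());print('  ',[np.round(onz(p,v,z)[:2]).tolist() for v in u] if 'thin' in n else '')
E
```

```text
t 31.5 q [ 0.701  0.489  1.579 -0.711  1.217  0.332] tcp [458.6 407.9 416.2] grasp [521.6 324.  281.2] tip [528.6 314.7 266.1] tilt 0.66 az -0.926 ydir [ 0.785  0.619 -0.018] yaz 0.668 F [0.6 0.1 1. ] op 0.8 gf 0.0
S medium_block_mid 0.8 1319 [324. 336.] [386.4 672.8]
   [[318, 305], [312, 360], [333, 364], [336, 356], [338, 310]]
   
S medium_block_mid 0.61 416 [201. 189.] [657.3 262.3]
   [[210, 181], [200, 186], [188, 186], [201, 200], [206, 200], [216, 195], [216, 188]]
   
S thin_block_mid 0.55 626 [272. 247.] [480.  356.8]
   [[264, 226], [262, 231], [263, 259], [265, 262], [279, 262], [280, 251], [277, 226]]
   [[501.0, 280.0], [506.0, 299.0], [501.0, 396.0], [496.0, 405.0], [463.0, 404.0], [461.0, 368.0], [468.0, 279.0]]
S thin_block_mid 0.55 7966 [187. 169.] [740.   32.8]
   [[245, 118], [238, 117], [225, 120], [214, 116], [204, 106], [183, 105], [174, 108], [166, 114], [164, 121], [171, 128], [169, 131], [147, 137], [144, 140], [144, 148], [161, 167], [165, 192], [163, 195], [152, 199], [140, 189], [138, 195], [156, 218], [162, 221], [180, 241], [198, 236], [206, 229], [225
[... 1276 characters left out ...]
477.4 335. ]
   [[278, 227], [273, 219], [268, 217], [235, 232], [235, 235], [240, 244], [243, 245], [276, 230]]
   [[462.0, 273.0], [492.0, 274.0], [504.0, 284.0], [496.0, 390.0], [487.0, 394.0], [455.0, 392.0], [449.0, 385.0], [455.0, 283.0]]
T thick_block_mid 0.81 882 [273. 253.] [383.  326.3]
   [[287, 235], [280, 235], [253, 259], [253, 266], [262, 275], [265, 275], [293, 248], [294, 242]]
   
T thick_block_mid 0.65 672 [257. 232.] [458.3 338.9]
   [[271, 217], [266, 217], [236, 231], [235, 236], [241, 245], [258, 239], [276, 230], [277, 225]]
   
T bottle_mid 0.57 446 [204. 196.] [622.5 433.2]
T beaker_mid 0.58 622 [340. 204.] [448.1  79.7]
T tape_mid 0.66 294 [313. 278.] [290.4 256.7]
```

```bash
python3 -c "
from cell import env
print(env.job_done())"
```

```text
the job is handed in; nothing more can be done
None
```

The job is handed in at about 31.5 s. The medium block is in the 28 mm gap under the long anvil, pushed home against the backstop. The thin and thick blocks lie on the worktop, and the bottle, beaker and tape show no displacement in the last pictures. I read the end state from camera fits and contact forces, and the hand-in gave no verdict. Joint 3 read about 0.003 rad and joint 4 0.004 rad past their limits during the move; no failure was reported.

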